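# Blow off the three-cornered print at full fan

### The job

Take the three-cornered grey cup from the build plate and stand it upright and centred on the small round perch in front of the blow-off fan's nozzle, leaving the round and the square cup standing where they are. Then, with the fingertips, press the fan's spring-return paddle down past its first two clicks to the third and last, at the bottom of its travel, and keep it pressed there: the fan runs at full only while it is held, so finish while still holding the paddle down, with the cup left standing on the perch.

Things in the scene. Friction and masses are not known exactly. Their poses are not given: they have to be found in the camera images.
- tri_cup: Grey open cup, triangular with 3 corners cut flat, 85 mm tall, walls 3.5 mm, 60-130 g. Origin: centre of underside; z up. Cut corners (16 mm wide) lie 30 mm from the axis along +x and at +-120 deg; behind each, 22 mm beyond the axis, is a parallel flat wall 44 mm wide: 52 mm across, middle 4 mm off the axis towards the corner. Starts upright on the plate, any yaw, other cups 95 mm or more off.
- round_cup: Bystander: round grey printed cup, 54 mm across at the rim, 80 mm tall, open top; stands on the build plate. Origin: centre of its underside.
- square_cup: Bystander: square grey printed cup, 48 by 48 mm, 80 mm tall, open top; stands on the build plate. Origin: centre of its underside.
- plate: Black square build plate, 250 by 250 mm and 4 mm thick, flat and fixed on the table, with a 30 mm wide grip tab on its -x side. Origin: centre of its underside. The three cups stand on it, with a small grey gear (28 mm across, 10 mm tall) near its middle.
- blower: Blow-off stand, fixed. Base x +-80, y -70 to +240, 10 mm thick. White fan housing 100 x 90 mm (x, y) about the origin, top 152 mm above the table. On its +y side a nozzle 56 mm wide, 15 mm long, axis 110 mm up. From a slot in its -y side sticks the paddle; grey ticks beside it mark rest and the three clicks. Origin: on the table under the housing's middle; z up.
- perch_top (a point): Centre of the flat top of the perch: a round aluminium disc 34 mm across on a thin post with a 60 mm wide foot, fixed on the stand's base in front of the nozzle. Its top is 70 mm above the table, and 140 to 165 mm from the blower's origin along the blower's +y, up to 25 mm off to a side. z up.
- paddle_top (a point): Centre of the top face of the grey paddle, 44 by 44 mm and 10 mm thick; at rest it is 150 mm above the table, level with the housing's top, 95 mm from the blower's origin along the blower's -y (the paddle begins 28 mm from the housing's wall). It moves straight down with the paddle. z up.
- paddle (a joint): Paddle travel straight down, m: 0 at rest (up), clicks at 0.012, 0.024, 0.036, stop at 0.038. Its spring pushes up with 4.5 N at rest, 8 N at the bottom, and returns it to rest from anywhere when let go. Before each click (about 0.002-0.006, 0.014-0.018, 0.026-0.030) a ridge adds 2 to 3 N, then snaps past: the last takes some 10 N.

How it is judged:
By the outcome, as a careful person would: the job done as asked, in the order asked, and still so for the second after the job is handed in, while the arm keeps its last pose, push and grip.
It also fails if it takes over 51 s, if anything falls off the work surface, if the arm or the gripper's body presses on something with over 40 N, if the wrist force passes 120 N, or if a joint passes its speed limit or range.

### The arm

A 7-joint arm with a two-finger parallel gripper is mounted at the origin on the work surface. World frame = base frame: x ahead of the robot, y to its left, z up, the work surface at z = 0. Lengths are in m, angles in rad, forces in N, time in s.
With the tool pointing down it reaches from about 0.425 to 0.925 m from the base axis. Payload 6.8 kg.
Tool frame: the origin (TCP) lies at the very end of the fingers, on their centre line; the grasp point (between the pads) lies 19 mm behind it; z points along the fingers, y is the line along which they close (so a half turn about z gives the same grasp; the last joint's range is limited). The gripper opens to 85 mm and grips with 20 to 120 N. Pads are 22 mm wide; open, the fingers measure 114 mm over their backs; the gripper's body (76 mm by 85 mm) begins 54 mm behind the grasp point. The pads swing forward as they close: fully open they stand 13 mm farther back than shut.
Start: joints at [1.21, 0.477, 0.022, 1.555, -0.011, 1.109, -0.083], TCP at [0.169, -0.654, 0.231] pointing down, gripper open.
Joint ranges: [-2.96, 2.96], [-0.34, 2.1], [-1.41, 1.46], [0.24, 2.44], [-1.37, 4.51], [0.17, 1.92], [-2.96, 2.96]. Speed limits (rad/s): [2.39, 2.39, 3.14, 3.14, 3.14, 3.14, 3.14].

### API

Orientations are given as a unit quaternion [w, x, y, z].
In Python, from station import bot gives the robot as it stands. The module is installed in compiled form; this text tells all that it offers.
- The arm moves only by the shell command python3 -m jog 'ROWS' [OPENING] [FORCE]. ROWS is JSON, a list of rows, each a list of 4 numbers: the shift along the tool's x, y, z in cm, then the turn about the tool's z in rad. In form: [[x, y, z, spin], ...]. A call has 1 to 20 rows; each row is the pose to reach, as a shift and turn from the pose commanded when the call began, along the tool's axes at that moment; what a row does not reach only later rows make up. A row lasts 1/12 s, in which the tool goes at most 41.7 mm and 7.16 degrees, less where a joint would pass 70% of its speed; a pose out of reach is approached as far as the arm can. A call with a gripper value outside its range is refused whole. OPENING is the closure, from -1 (fully open) to 1 (shut), set as the call begins (- or left out, the last holds). The fingers move at their own pace and stop on an object; FORCE is the grip in N (left out, the last holds). Time passes only in rows, so rows that repeat a pose let the fingers close. It gives the time, the measured TCP pose, the force, the opening and the grip force at its end, in the units of the state.
- bot.get_obs(): the state, without advancing time (a new reading comes with each control period).
- bot.read_camera(name): name is "scene" or "top" or "wrist"; returns a dict with "pixels" (400x640x3 uint8, red, green, blue), "depth" (400x640 float32, m along the optical axis (not along the pixel's ray), 0 where there is no reading), "fovy" (degrees; the focal length in pixels is half the picture's height over the tangent of half this angle, whatever the lens; pixels are square), "cx", "cy" (the principal point, pixels), "pose" (4x4, takes a point from camera to world coordinates). Camera axes: x right, y down, z forward; pixel columns grow to the right and rows downward; lengths in m; the calibration is good to about 2 mm. A picture is of the moment at which its call begins.
- bot.hand_in(): hands the job in; it is judged then, once.
The state is a dict: "t": time; "q": joint angles; "joint_vel": joint speeds; "joint_torque": joint torques, N m; "eef_pos": TCP position; "tool_rot": TCP orientation; "contact_force": force on the tool from outside, world axes, zero at the start; "torque": the same for the moment, N m; "gripper_width": opening from 0.0 (shut) to 1.0 (fully open); "grasp_force": force on a finger pad.
Only numpy, scipy, OpenCV 4.12 (cv2) and the standard library are available. Lean on these libraries where they do the work, as an engineer would, in place of code of your own. Each camera call takes 0.05 s, during which the arm holds its last target. There are 200 camera calls.

## Working session

There is one attempt and no reset: what is moved stays moved. The work goes in short steps, Python scripts to look and compute and a shell command to move; the robot and the scene stay as the last step left them, time stands still between calls to the robot, and variables do not carry over. Pictures are saved under pics/ and viewed, at most 12 in all, crops included, and the job is handed in when it is done.

```bash
mkdir -p pics; cat > h.py <<'E'
import numpy as np,cv2
from station import bot
def snap(n,f):
    c=bot.read_camera(n); np.savez('pics/'+f+'.npz',**c)
    cv2.imwrite('pics/'+f+'.png',c['pixels'][:,:,::-1]); return c
def load(f): return dict(np.load('pics/'+f+'.npz'))
def K(c):
    f=200/np.tan(np.radians(float(c['fovy']))/2); return f,float(c['cx']),float(c['cy'])
def ray(c,u,v,z):
    f,cx,cy=K(c); d=np.array([(u-cx)/f,(v-cy)/f,1]); P=c['pose']; d=P[:3,:3]@d; o=P[:3,3]
    return o+d*(z-o[2])/d[2]
def cloud(c):
    f,cx,cy=K(c); D=c['depth']; v,u=np.mgrid[:D.shape[0],:D.shape[1]]
    p=np.stack([(u-cx)/f*D,(v-cy)/f*D,D],-1)@c['pose'][:3,:3].T+c['pose'][:3,3]
    p[D==0]=np.nan; return p
E
python3 - <<'E'
from h import *
for n in('scene','top'):
    c=snap(n,n+'0'); print(n,c['fovy'],c['cx'],c['cy'],np.round(c['pose'],3).tolist())
o=bot.get_obs(); print({k:np.round(v,3) for k,v in o.items()})
a=np.vstack([cv2.imread('pics/scene0.png'),cv2.imread('pics/top0.png')]); cv2.imwrite('pics/both.png',cv2.resize(a,(480,600)))
E
```

```text
scene 57.376453303356385 314.92514291579954 206.07027270508797 [[0.248, 0.833, -0.495, 0.959], [0.969, -0.207, 0.138, -0.144], [0.012, -0.514, -0.858, 0.863], [0.0, 0.0, 0.0, 1.0]]
top 54.98914963138996 320.54621771951577 192.27535997651984 [[0.012, -0.993, 0.12, 0.421], [-1.0, -0.011, 0.003, -0.03], [-0.002, -0.12, -0.993, 0.91], [0.0, 0.0, 0.0, 1.0]]
{'t': np.float64(0.1), 'q': array([ 1.21 ,  0.478,  0.022,  1.556, -0.012,  1.109, -0.083]), 'joint_vel': array([ 0.001, -0.002,  0.001, -0.003, -0.   , -0.   ,  0.001]), 'joint_torque': array([ 4.0000e-03, -5.9776e+01,  1.6130e+00, -2.8195e+01,  1.3000e-02,
        5.0000e-03,  0.0000e+00]), 'eef_pos': array([ 0.169, -0.653,  0.23 ]), 'tool_rot': array([-0.001,  0.992,  0.126, -0.   ]), 'contact_force': array([-0.431,  0.439, -0.089]), 'torque': array([ 0.046,  0.054, -0.063]), 'grasp_force': np.float64(0.0), 'gripper_width': np.float64(1.001)}
```

View pics/scene0.png

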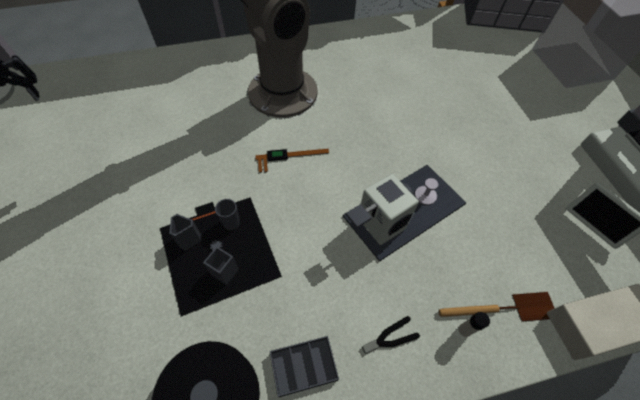

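View pics/top0.png

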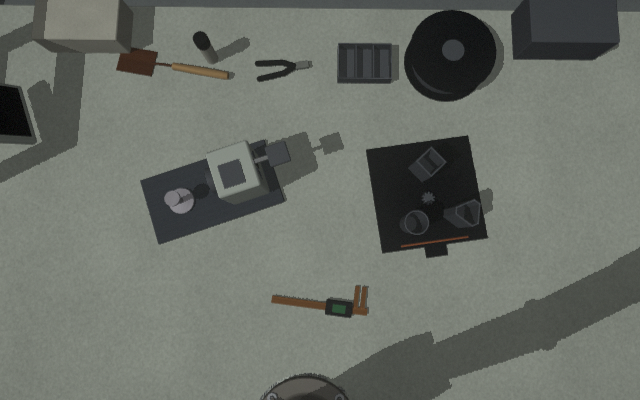

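The scene view shows the tri cup at (183,230), the round cup at (227,212), the square cup at (220,260), the perch at (427,190) and the paddle at (360,213). In the top view they are at (464,212), (415,222), (428,163), (178,199) and (277,152). Next I'll measure them.

```bash
python3 - <<'E'
from h import *
T=load('top0');S=load('scene0')
def roi(n,c,box,zlo,zhi,f):
    p=cloud(c);x0,y0,x1,y1=box;q=p[y0:y1,x0:x1].reshape(-1,3)
    q=q[(q[:,2]>zlo)&(q[:,2]<zhi)]
    if len(q)<5: print(f,n,'few',len(q));return
    (cx,cy),(w,h),a=cv2.minAreaRect(q[:,:2].astype(np.float32))
    print(f,n,len(q),'med',np.round(np.median(q,0),4),'rect',np.round([cx,cy,w,h],4),round(a,1),'z5/95',np.round(np.percentile(q[:,2],[5,95]),4))
    return q
for n,bt,bs,z in [('tri',(440,190,490,235),(160,205,203,250),(.076,.1)),('round',(398,205,432,240),(208,192,242,230),(.072,.1)),('square',(405,143,450,185),(200,240,242,285),(.072,.1)),
  ('perch',(160,184,200,218),(410,175,442,206),(.06,.08)),('paddle',(262,135,295,170),(340,200,375,228),(.135,.165)),('house',(200,135,270,205),(360,175,420,225),(.143,.165))]:
    roi(n,T,bt,*z,'T');roi(n,S,bs,*z,'S')
a=load('top0')['pixels'][180:245,380:500,::-1];b=load('scene0')['pixels'][195:260,150:270,::-1]
c=T['pixels'][130:225,150:300,::-1]
m=lambda i,s:cv2.convertScaleAbs(cv2.resize(i,None,fx=s,fy=s,interpolation=cv2.INTER_CUBIC),alpha=2)
cv2.imwrite('pics/crop1.png',np.vstack([m(a,4.5),m(b,4.5)]))
E
```

```text
T tri 243 med [ 0.4795 -0.3503  0.0879] rect [ 0.4846 -0.3471  0.0583  0.0523] 52.0 z5/95 [0.0773 0.0909]
S tri 241 med [ 0.4887 -0.3478  0.0867] rect [ 0.4856 -0.3508  0.0576  0.0534] 47.8 z5/95 [0.077 0.091]
T round 177 med [ 0.4589 -0.2391  0.0834] rect [ 0.4593 -0.2331  0.0515  0.0523] 0.6 z5/95 [0.0748 0.0862]
S round 170 med [ 0.4562 -0.2353  0.0814] rect [ 0.4609 -0.2356  0.0513  0.0526] 63.8 z5/95 [0.0732 0.0854]
T square 208 med [ 0.5899 -0.2684  0.0831] rect [ 0.5916 -0.2676  0.0478  0.049 ] 43.7 z5/95 [0.0735 0.0862]
S square 230 med [ 0.594  -0.2698  0.0826] rect [ 0.5934 -0.2699  0.0492  0.0484] 43.9 z5/95 [0.0734 0.0856]
T perch 207 med [0.5063 0.2984 0.0703] rect [0.5064 0.3    0.0313 0.0341] 1.4 z5/95 [0.0656 0.0724]
S perch 127 med [0.5094 0.2954 0.069 ] rect [0.5077 0.297  0.0324 0.0351] 42.4 z5/95 [0.0628 0.0711]
T paddle 494 med [0.5893 0.0611 0.1501] rect [0.5888 0.0663 0.0435 0.0559] 19.1 z5/95 [0.1473 0.1522]
S paddle 422 med [0.5913 0.0612 0.1492] rect [0.5874 0.0734 0.0447 0.0787] 22.0 z5/95 [0.1437 0.1515]
T house 2279 med [0.5603 0.1458 0.1504] rect [0.5655 0.1312 0.0995 0.1291] 19.9 z5/95 [0.147  0.1534]
S house 1572 med [0.5718 0.1395 0.1496] rect [0.572  0.1191 0.0993 0.1496] 19.9 z5/95 [0.1463 0.1526]
```

View pics/crop1.png

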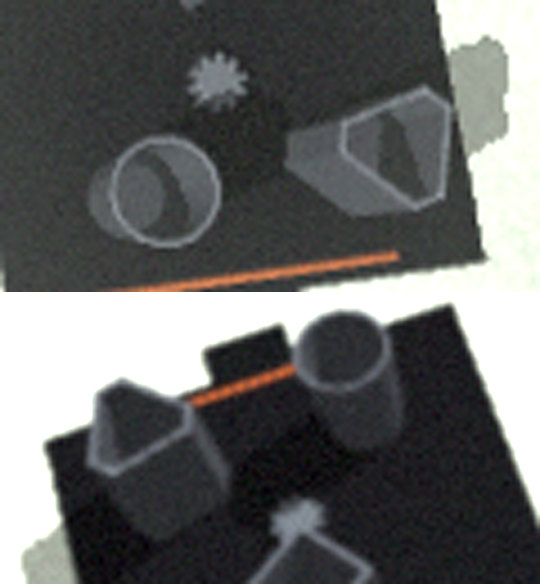

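```bash
cat >> h.py <<'E'
def yaw(o):
    w,x,y,z=o['tool_rot']; return 2*np.arctan2(y,x)
def go(target,yw=None):
    from scipy.spatial.transform import Rotation as R
    o=bot.get_obs();w,x,y,z=o['tool_rot'];r=R.from_quat([x,y,z,w]).as_matrix()
    d=r.T@(np.array(target)-o['eef_pos'])*100
    a=np.arctan2(r[1,0],r[0,0]); s=0 if yw is None else -((yw-a+np.pi/2)%np.pi-np.pi/2)
    print('t',o['t'],'yaw',round(np.degrees(a),1),'q7',round(o['q'][6],2),'shift',np.round(d,2),'spin',round(s,3),'rows>=',round(max(np.linalg.norm(d)/4.17,abs(s)/.125),1)); return d
def tri(c,box,zlo=.082,zhi=.097):
    p=cloud(c);x0,y0,x1,y1=box;q=p[y0:y1,x0:x1].reshape(-1,3);q=q[(q[:,2]>zlo)&(q[:,2]<zhi)]
    a,t=cv2.minEnclosingTriangle(q[:,None,:2].astype(np.float32)); t=t[:,0];m=t.mean(0);d=t-m
    an=np.degrees(np.arctan2(d[:,1],d[:,0]))
    print('tri centre',np.round(m,4),'corner dirs',np.round(an,1),'edge',np.round([np.linalg.norm(t[i]-t[i-1]) for i in range(3)],4),'(ideal .0762) z',np.median(q[:,2]));return m,an
E
python3 - <<'E'
from h import *
tri(load('top0'),(440,190,490,235));tri(load('scene0'),(160,205,203,250))
c=snap('wrist','w0');print(c['fovy'],np.round(c['pose'],3).tolist())
go([.4835,-.35,.25]);print(np.degrees(yaw(bot.get_obs())))
E
```

```text
tri centre [ 0.4808 -0.3454] corner dirs [  82.5  -36.4 -156.1] edge [0.0784 0.0765 0.0771] (ideal .0762) z 0.08859269321271573
tri centre [ 0.4826 -0.3483] corner dirs [-161.1   80.3  -35.2] edge [0.0831 0.0773 0.0749] (ideal .0762) z 0.08803983985980579
66.65412694165252 [[0.249, -0.916, -0.315, 0.25], [-0.968, -0.236, -0.08, -0.633], [-0.001, 0.325, -0.946, 0.372], [0.0, 0.0, 0.0, 1.0]]
t 0.15 yaw 14.5 q7 -0.08 shift [ 38.06 -21.48  -1.92] spin 0 rows>= 10.5
14.482935489689167
```

```bash
python3 -m jog '[[38,-21.5,0,0.39],[38,-21.5,0,0.39],[38,-21.5,0,0.39],[38,-21.5,0,0.39],[38,-21.5,0,0.39],[38,-21.5,0,0.39],[38,-21.5,0,0.39],[38,-21.5,0,0.39],[38,-21.5,0,0.39],[38,-21.5,0,0.39],[38,-21.5,0,0.39],[38,-21.5,0,0.39],[38,-21.5,0,0.39],[38,-21.5,0,0.39],[38,-21.5,0,0.39]]' -1
python3 - <<'E'
from h import *
c=snap('wrist','w1')
p=cloud(c);o=bot.get_obs();print(np.round(o['eef_pos'],4),np.round(o['tool_rot'],3))
m=(p[...,2]>.08)&(p[...,2]<.1)&(np.hypot(p[...,0]-.483,p[...,1]+.3475)<.05)
v,u=np.where(m);b=(u.min(),v.min(),u.max()+1,v.max()+1);print(b,m.sum())
tri(c,b)
E
```

```text
t: 1.4
eef_pos: [0.4815, -0.352, 0.2311]
tool_rot: [0.0, 0.998, -0.07, -0.0]
contact_force: [-0.1, -0.0, 0.1]
gripper_width: 1.002
grasp_force: 0.0
[ 0.4816 -0.352   0.2312] [ 0.     0.998 -0.07  -0.   ]
(np.int64(283), np.int64(155), np.int64(337), np.int64(215)) 798
tri centre [ 0.4832 -0.3456] corner dirs [ -37.4 -156.9   82.9] edge [0.076  0.0755 0.0759] (ideal .0762) z 0.08721764529066
```

View pics/w1.png

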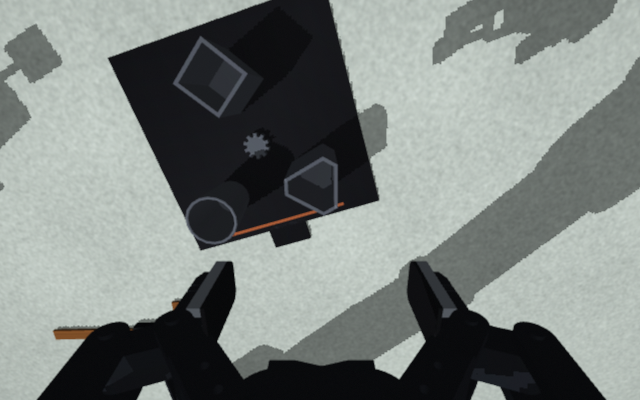

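The wrist view has the cup's rim at (312,186), corners cut as expected, with the round cup at (212,220) clear of the left finger's path. It agrees with the top and scene measurements. I'll go down and grasp.

```bash
python3 - <<'E'
from h import *
go([.4831,-.3426,.052],np.radians(-7.2))
E
```

```text
t 1.45 yaw -8.0 q7 -1.2 shift [ 0.03 -0.96 17.92] spin -0.015 rows>= 4.3
```

```bash
python3 -m jog '[[0,-1,0,-0.015],[0,-1,3,-0.015],[0,-1,6,-0.015],[0,-1,9,-0.015],[0,-1,12,-0.015],[0,-1,14,-0.015],[0,-1,16,-0.015],[0,-1,17,-0.015],[0,-1,17.9,-0.015],[0,-1,17.9,-0.015],[0,-1,17.9,-0.015]]' -1
python3 - <<'E'
from h import *
c=snap('wrist','w2')
go([.4831,-.3426,.052],np.radians(-7.2))
E
```

```text
t: 2.37
eef_pos: [0.4846, -0.3406, 0.0528]
tool_rot: [0.0, 0.998, -0.061, 0.0]
contact_force: [0.6, -0.5, -0.1]
gripper_width: 1.003
grasp_force: 0.0
t 2.4167 yaw -7.0 q7 -1.23 shift [-0.16  0.2   0.13] spin 0.003 rows>= 0.1
```

View pics/w2.png

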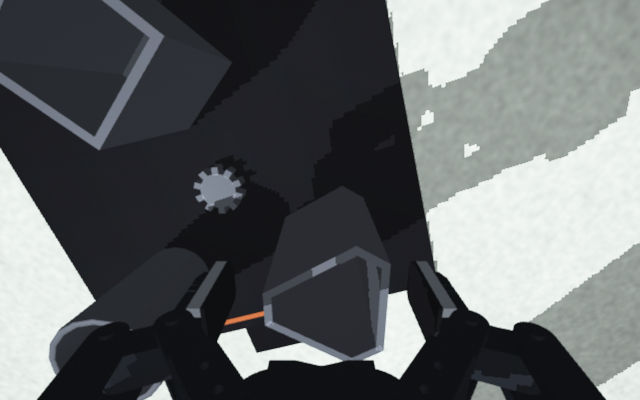

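The cup's rim spans (265–390, 250–360), between the fingers, with its cut corner facing the left pad. I'll make a small correction, close, and lift.

```bash
python3 -m jog '[[-0.15,0.2,0.1,0],[-0.15,0.2,0.1,0],[-0.15,0.2,0.1,0],[-0.15,0.2,0.1,0],[-0.15,0.2,0.1,0],[-0.15,0.2,0.1,0],[-0.15,0.2,0.1,0],[-0.15,0.2,0.1,0],[-0.15,0.2,0.1,0],[-0.15,0.2,0.1,0],[-0.15,0.2,0.1,0],[-0.15,0.2,0.1,0]]' 1 45
```

```text
t: 3.42
eef_pos: [0.4831, -0.3427, 0.0522]
tool_rot: [0.0, 0.998, -0.061, 0.001]
contact_force: [-1.0, 1.0, 6.5]
gripper_width: 0.602
grasp_force: 47.4
```

```bash
python3 -m jog '[[0,0,-1,0],[0,0,-3,0],[0,0,-6,0],[0,0,-9,0],[0,0,-12,0],[0,0,-15,0],[0,0,-17,0],[0,0,-18,0],[0,0,-18,0],[0,0,-18,0]]'
python3 - <<'E'
from h import *
c=snap('wrist','w3');s=snap('scene','s3')
go([.507,.298,.232],np.radians(-7.2))
p=cloud(c);o=bot.get_obs();e=o['eef_pos'];
m=(abs(p[...,2]-(e[2]+.036))<.012)&(np.hypot(p[...,0]-e[0],p[...,1]-e[1])<.045)
v,u=np.where(m);print(u.min(),u.max(),v.min(),v.max(),m.sum(),np.round(e,4),o['contact_force'])
q=p[m];print(np.percentile(q[:,2],[10,50,90])-e[2])
tri(c,(u.min(),v.min(),u.max()+1,v.max()+1),e[2]+.028,e[2]+.046)
E
```

```text
t: 4.25
eef_pos: [0.4824, -0.342, 0.2309]
tool_rot: [-0.0, 0.998, -0.061, -0.0]
contact_force: [-0.2, -0.2, -1.1]
gripper_width: 0.598
grasp_force: 47.2
t 4.35 yaw -7.0 q7 -1.2 shift [ -5.27 -63.8   -0.16] spin 0.004 rows>= 15.4
203 436 229 360 9419 [ 0.4816 -0.3416  0.2294] [-0.08001377  0.03263996 -0.33730838]
[0.02664072 0.03566327 0.0405915 ]Traceback (most recent call last):
  File "<stdin>", line 8, in <module>
  File "h.py", line 26, in tri
    a,t=cv2.minEnclosingTriangle(q[:,None,:2].astype(np.float32)); t=t[:,0];m=t.mean(0);d=t-m
        ~~~~~~~~~~~~~~~~~~~~~~~~^^^^^^^^^^^^^^^^^^^^^^^^^^^^^^^^^
cv2.error: OpenCV(4.12.0) /io/opencv/modules/imgproc/src/min_enclosing_triangle.cpp:611: error: (-3:Internal error) The position of side B could not be determined, because gamma(b) could not be computed. in function 'updateSideB'
```

View pics/w3.png

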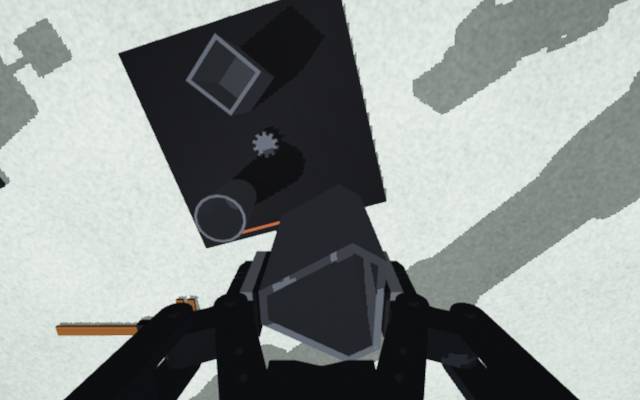

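The cup is held squarely, its rim at (260–390, 245–360). The round and square cups, at (219,217) and (223,74), haven't moved. I'll carry it to just short of the perch so the wrist camera can measure it.

```bash
python3 -m jog '[[0,-4,-2,0],[0,-8,-2,0],[0,-12,-2,0],[-1,-16,-2,0],[-2,-20,-2,0],[-3,-24,-2,0],[-4,-28,-2,0],[-5,-32,-2,0],[-6,-36,-2,0],[-7,-40,-2,0],[-8,-44,-2,0],[-9,-48,-2,0],[-10,-52,-2,0],[-11,-56,-2,0],[-13,-60,-2,0],[-14,-63,-2,0],[-15.8,-63,-2,0],[-15.8,-63,-2,0],[-15.8,-63,-2,0],[-15.8,-63,-2,0]]'
python3 - <<'E'
from h import *
go([.507,.298,.232],np.radians(-7.2))
for n in ('wrist','top','scene'):
    c=snap(n,n[0]+'4');p=cloud(c)
    m=(abs(p[...,2]-.07)<.006)&(np.hypot(p[...,0]-.507,p[...,1]-.298)<.03)
    if m.sum()<30: print(n,'few');continue
    (x,y),r=cv2.minEnclosingCircle(p[m][:,None,:2].astype(np.float32))
    v,u=np.where(m);e=cv2.fitEllipse(cv2.convexHull(np.stack([u,v],1).astype(np.float32)[:,None]))
    print(n,m.sum(),'circ',np.round([x,y,r],4),'med',np.round(np.median(p[m],0),4),'ellipse ray',np.round(ray(c,*e[0],.07),4),np.round(e[0],1),np.round(e[1],1))
E
```

```text
t: 6.02
eef_pos: [0.4028, 0.3011, 0.2502]
tool_rot: [0.001, 0.998, -0.062, -0.001]
contact_force: [-0.2, 0.0, -0.7]
gripper_width: 0.607
grasp_force: 47.4
t 6.0167 yaw -7.1 q7 -2.57 shift [10.38 -0.98  1.81] spin 0.002 rows>= 2.5
wrist 1006 circ [0.5075 0.299  0.017 ] med [0.5078 0.299  0.0685] ellipse ray [0.5076 0.2989 0.07  ] [309.   73.9] [34.3 36.9]
top 202 circ [0.5065 0.2994 0.0175] med [0.5061 0.2987 0.0702] ellipse ray [0.5061 0.2989 0.07  ] [171.9 198.1] [15.3 16.3]
scene 122 circ [0.5087 0.296  0.0179] med [0.5093 0.2954 0.0694] ellipse ray [0.5098 0.2955 0.07  ] [430.6 184.2] [11.4 13.4]
```

View pics/w4.png

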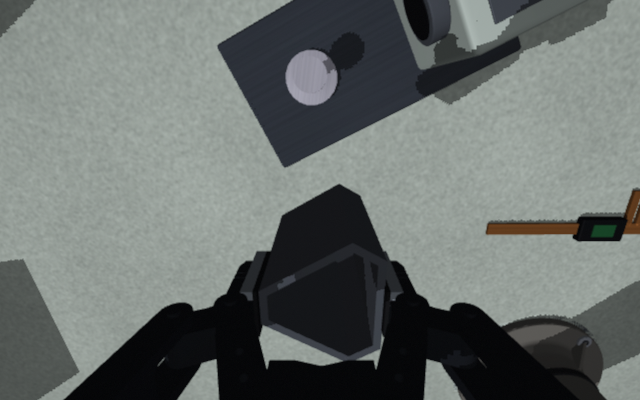

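The wrist view shows the perch disc at (312,77), clear of the nozzle at (425,15), and the cup still square in the grip. Next I'll hover over the perch and check alignment.

```bash
python3 -m jog '[[2,-0.2,2,0],[5,-0.4,4,0],[8,-0.5,6,0],[10.4,-0.55,8,0],[10.4,-0.55,9.5,0],[10.4,-0.55,10.2,0],[10.4,-0.55,10.2,0],[10.4,-0.55,10.2,0],[10.4,-0.55,10.2,0]]'
python3 - <<'E'
from h import *
go([.5077,.3025,.118],np.radians(-7.2))
o=bot.get_obs();e=o['eef_pos']
for n in ('top','scene','wrist'):
    c=snap(n,n[0]+'5');p=cloud(c);z0=e[2]+.036
    m=(abs(p[...,2]-z0)<.006)&(np.hypot(p[...,0]-e[0],p[...,1]-e[1])<.04)
    q=p[m];print(n,m.sum(),np.round(e,4))
    try:
        a,t=cv2.minEnclosingTriangle(q[:,None,:2].astype(np.float32));t=t[:,0];print(np.round(t.mean(0),4),np.round([np.linalg.norm(t[i]-t[i-1]) for i in range(3)],4),np.degrees(np.arctan2(*(t-t.mean(0)).T[::-1])))
    except Exception as x: print('fail')
i=np.vstack([cv2.resize(load('s5')['pixels'][120:230,350:500,::-1],None,fx=3.6,fy=2.7*3.6/2.7)[:,:540],cv2.resize(load('t5')['pixels'][150:205,130:280,::-1],None,fx=3.6,fy=3.6)])
cv2.imwrite('pics/c5.png',cv2.convertScaleAbs(i,alpha=1.5));print(i.shape)
E
```

```text
t: 6.92
eef_pos: [0.5064, 0.2958, 0.1506]
tool_rot: [-0.001, 0.998, -0.061, 0.001]
contact_force: [-1.0, 0.1, 0.2]
gripper_width: 0.602
grasp_force: 47.5
t 6.9167 yaw -7.0 q7 -2.53 shift [ 0.04 -0.68  3.26] spin 0.004 rows>= 0.8
top 113 [0.5064 0.2958 0.1506]
[0.507  0.2865] [0.0924 0.0598 0.0801] [-163.49901   100.58066   -24.502739]
scene 144 [0.5064 0.2958 0.1506]
[0.5175 0.286 ] [0.1213 0.053  0.1387] [132.67186   70.141136 -83.92444 ]
wrist 6177 [0.5064 0.2958 0.1506]
[0.5111 0.2881] [0.0881 0.09   0.1207] [-164.41888   84.65296  -55.59816]
(594, 540, 3)
```

View pics/c5.png

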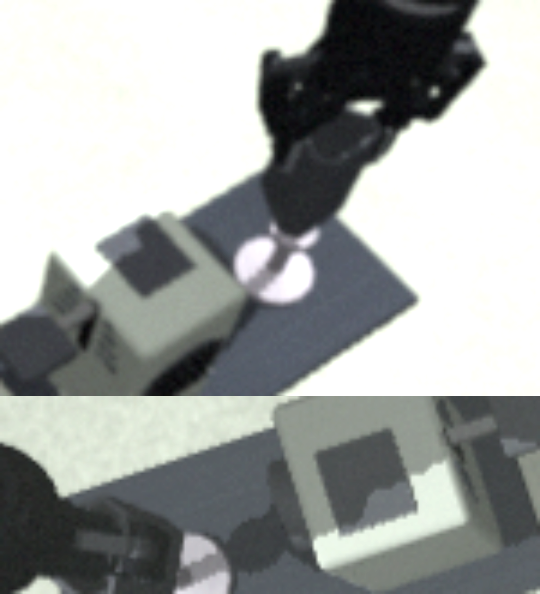

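```bash
python3 - <<'E'
from h import *
c=load('w4');e=np.array([.4028,.3011,.2502])
P=np.array([ray(c,u,v,e[2]+.0365) for u,v in((264,309),(365,355),(371,254))]);m=P.mean(0)
print(np.round(P,4),np.round(m-e,4),np.linalg.norm(P-m,axis=1))
# control: same three corners before grasp, known z
E
python3 -m jog '[[0,-0.7,0,0],[0,-0.7,0,0],[0,-0.7,0,0],[0,-0.7,0,0]]'
python3 - <<'E'
from h import *
go([.5077,.3025,.118],np.radians(-7.2))
E
```

```text
[[0.4062 0.3241 0.2867]
 [0.3765 0.2844 0.2867]
 [0.4262 0.2782 0.2867]] [ 0.0002 -0.0055  0.0365] [0.02866536 0.02873179 0.0290141 ]
t: 7.4
eef_pos: [0.5073, 0.3023, 0.1494]
tool_rot: [-0.0, 0.998, -0.061, 0.0]
contact_force: [-0.7, 0.3, -0.1]
gripper_width: 0.602
grasp_force: 47.5
t 7.4 yaw -7.0 q7 -2.54 shift [ 0.04 -0.03  3.14] spin 0.004 rows>= 0.8
```

```bash
python3 -m jog '[[0,-0.1,0.8,0],[0,-0.1,1.5,0],[0,-0.1,2,0],[0,-0.1,2.3,0],[0,-0.1,2.6,0],[0,-0.1,2.75,0],[0,-0.1,2.85,0],[0,-0.1,2.85,0],[0,-0.1,2.85,0]]'
```

```text
t: 8.15
eef_pos: [0.5076, 0.3032, 0.121]
tool_rot: [-0.0, 0.998, -0.061, 0.0]
contact_force: [0.3, 0.1, -0.0]
gripper_width: 0.6
grasp_force: 47.5
```

```bash
python3 -m jog '[[0,0,0.1,0],[0,0,0.2,0],[0,0,0.2,0],[0,0,0.2,0]]';python3 -m jog '[[0,0,0.1,0],[0,0,0.1,0],[0,0,0.1,0]]'
```

```text
t: 8.48
eef_pos: [0.5074, 0.303, 0.1188]
tool_rot: [0.0, 0.998, -0.061, -0.0]
contact_force: [0.1, -0.1, 0.5]
gripper_width: 0.601
grasp_force: 47.5
t: 8.73
eef_pos: [0.5076, 0.3031, 0.1182]
tool_rot: [-0.0, 0.998, -0.061, 0.0]
contact_force: [-1.1, -0.2, 3.2]
gripper_width: 0.604
grasp_force: 47.8
```

Contact at 3 N. I'll release gently.

```bash
python3 -m jog '[[0,0,0,0],[0,0,0,0],[0,0,0,0]]' 1 20; python3 -m jog '[[0,0,0,0],[0,0,0,0],[0,0,0,0],[0,0,0,0]]' -0.4;python3 -m jog '[[0,0,0,0],[0,0,0,0],[0,0,0,0],[0,0,0,0],[0,0,0,0],[0,0,0,0]]' -1; python3 - <<'E'
from h import *
c=snap('wrist','w6')
snap('scene','s6');snap('top','t6')
E
```

```text
t: 8.98
eef_pos: [0.5077, 0.3032, 0.1182]
tool_rot: [-0.0, 0.998, -0.061, 0.0]
contact_force: [-0.4, -1.1, 4.7]
gripper_width: 0.604
grasp_force: 48.1
t: 9.32
eef_pos: [0.5074, 0.303, 0.1175]
tool_rot: [0.0, 0.998, -0.061, -0.0]
contact_force: [-0.3, 0.7, 0.0]
gripper_width: 0.702
grasp_force: 0.0
t: 9.82
eef_pos: [0.5075, 0.3031, 0.1178]
tool_rot: [-0.0, 0.998, -0.061, 0.0]
contact_force: [-0.1, 0.2, -0.3]
gripper_width: 0.999
grasp_force: 0.0
```

View pics/w6.png

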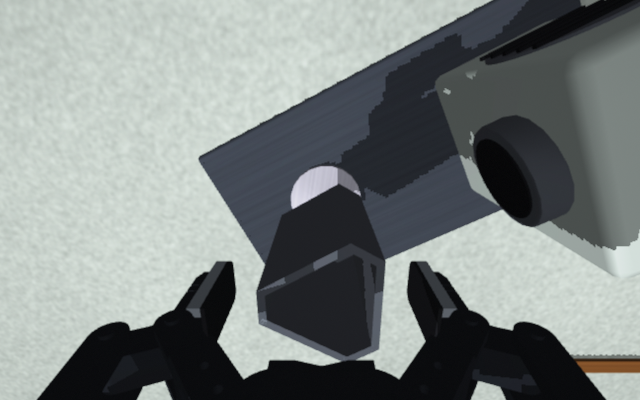

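The released cup stands upright on the perch, its rim at (258–384, 245–360) between the open fingers. I'll retreat straight up and check how well it's centred.

```bash
python3 -m jog '[[0,0,-1,0],[0,0,-3,0],[0,0,-6,0],[0,0,-9,0],[0,0,-12,0],[0,0,-15,0],[0,0,-17,0],[0,0,-17,0],[-3,0,-17,0],[-6,0,-17,0],[-6,0,-17,0],[-6,0,-17,0]]'
python3 - <<'E'
from h import *
for n in ('wrist','scene','top'):
    c=snap(n,n[0]+'7');p=cloud(c)
    m=(abs(p[...,2]-.155)<.007)&(np.hypot(p[...,0]-.507,p[...,1]-.2985)<.042)
    q=p[m]; print(n,m.sum(),np.median(q[:,2]) if len(q) else '')
    if len(q)>20:
        try:
            a,t=cv2.minEnclosingTriangle(cv2.convexHull((q[:,None,:2]*1000).astype(np.float32)));t=t[:,0];print(np.round(t.mean(0),1),np.round([np.linalg.norm(t[i]-t[i-1]) for i in range(3)],1))
        except Exception: print('fail')
    m=(abs(p[...,2]-.15)<.005)&(p[...,1]<.084)&(np.hypot(p[...,0]-.589,p[...,1]-.061)<.032);q=p[m]
    if len(q)>20: print('paddle',cv2.minAreaRect((q[:,:2]*1000).astype(np.float32)),np.median(q[:,2]))
E
```

```text
t: 10.97
eef_pos: [0.4464, 0.3109, 0.2883]
tool_rot: [0.0, 0.998, -0.06, 0.0]
contact_force: [0.4, -0.9, 0.5]
gripper_width: 0.998
grasp_force: 0.0
wrist 876 0.15335814226874658
[507.7 299.4] [76.2 76.4 76.3]
paddle ((569.8120727539062, 65.25919342041016), (27.79127311706543, 10.013110160827637), 82.29373931884766) 0.14799211924337696
scene 161 0.153328595890456
[507.9 296.2] [78.7 83.4 76.9]
paddle ((592.0210571289062, 60.83879089355469), (44.509559631347656, 50.0295524597168), 20.18787956237793) 0.14943302888762428
top 237 0.15469280691599607
[506.1 299.5] [77.1 76.1 78. ]
paddle ((590.314453125, 61.95403289794922), (43.73533248901367, 46.515323638916016), 19.305797576904297) 0.15002943713763373
```

View pics/w7.png

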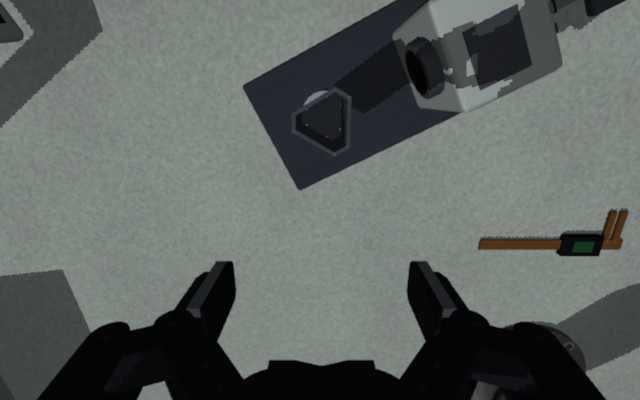

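The cup stands centred on the perch, rim at (322,122): each camera puts it within 1 mm of its own perch measurement. Next is the paddle, with fingers shut and their closing line parallel to the housing wall.

```bash
python3 - <<'E'
from h import *
go([.5905,.060,.24])
E
```

```text
t 11.1167 yaw -7.1 q7 -2.53 shift [17.14 23.06  4.79] spin 0 rows>= 7.0
```

```bash
python3 -m jog '[[2,3,0,-0.12],[4,5,0,-0.24],[6,8,0,-0.36],[8,11,0,-0.48],[10,14,0,-0.6],[12,17,1,-0.72],[14,20,2,-0.84],[16,22,3,-0.96],[17.1,23.1,4,-1.08],[17.1,23.1,4.8,-1.2],[17.1,23.1,4.8,-1.32],[17.1,23.1,4.8,-1.44],[17.1,23.1,4.8,-1.56],[17.1,23.1,4.8,-1.68],[17.1,23.1,4.8,-1.8],[17.1,23.1,4.8,-1.92],[17.1,23.1,4.8,-2.04],[17.1,23.1,4.8,-2.04],[17.1,23.1,4.8,-2.04],[17.1,23.1,4.8,-2.04]]' 1 30
python3 - <<'E'
from h import *
go([.5905,.060,.152],np.radians(110))
E
```

```text
t: 12.78
eef_pos: [0.5898, 0.0597, 0.2395]
tool_rot: [-0.0, 0.576, 0.817, -0.0]
contact_force: [-0.5, 0.5, -0.5]
gripper_width: 0.004
grasp_force: 0.0
t 12.7833 yaw 109.6 q7 -0.11 shift [0.   0.08 8.75] spin -0.006 rows>= 2.1
```

Down to just above the paddle.

```bash
python3 -m jog '[[0,0,3,0],[0,0,6,0],[0,0,8,0],[0,0,8.4,0],[0,0,8.4,0],[0,0,8.4,0]]'
python3 -m jog '[[0,0,0.4,0],[0,0,0.8,0],[0,0,1.2,0],[0,0,1.6,0],[0,0,1.6,0],[0,0,1.6,0]]'
```

```text
t: 13.28
eef_pos: [0.5902, 0.0605, 0.1568]
tool_rot: [0.0, 0.575, 0.818, 0.0]
contact_force: [0.7, 1.7, 0.1]
gripper_width: -0.0
grasp_force: 0.0
t: 13.78
eef_pos: [0.5906, 0.0605, 0.1407]
tool_rot: [0.001, 0.574, 0.819, 0.001]
contact_force: [1.2, 0.5, 3.6]
gripper_width: 0.002
grasp_force: 1.4
```

```bash
python3 -m jog '[[0,0,0.4,0],[0,0,0.8,0],[0,0,1.2,0],[0,0,1.6,0],[0,0,2,0],[0,0,2.4,0],[0,0,2.6,0],[0,0,2.6,0],[0,0,2.6,0]]'
python3 -m jog '[[0,0,0.2,0],[0,0,0.3,0],[0,0,0.3,0],[0,0,0.3,0]]'
```

```text
t: 14.53
eef_pos: [0.5907, 0.0605, 0.1151]
tool_rot: [0.001, 0.575, 0.818, 0.001]
contact_force: [0.6, -0.3, 7.2]
gripper_width: 0.005
grasp_force: 3.8
t: 14.87
eef_pos: [0.5907, 0.0605, 0.1121]
tool_rot: [0.001, 0.575, 0.818, 0.001]
contact_force: [0.5, 0.0, 7.2]
gripper_width: 0.001
grasp_force: 3.9
```

```bash
python3 -m jog '[[0,0,0.1,0],[0,0,0.2,0],[0,0,0.2,0],[0,0,0.2,0],[0,0,0.2,0]]'
```

```text
t: 15.28
eef_pos: [0.5908, 0.0606, 0.1116]
tool_rot: [0.001, 0.575, 0.818, 0.001]
contact_force: [-3.8, -0.7, 19.9]
gripper_width: 0.003
grasp_force: 9.6
```

The force has jumped to 20 N at z = 0.1116, so the paddle is on its stop. I'll check the paddle and the cups.

```bash
python3 - <<'E'
from h import *
for n in('top','scene'):
    c=snap(n,n[0]+'9');p=cloud(c)
    for k,xy,z,r in(('cup',(.507,.2985),.155,.042),('round',(.46,-.234),.084,.035),('square',(.592,-.268),.084,.042)):
        m=(abs(p[...,2]-z)<.007)&(np.hypot(p[...,0]-xy[0],p[...,1]-xy[1])<r);q=p[m];print(n,k,m.sum(),np.round((q.min(0)+q.max(0))/2,4))
    m=(np.hypot(p[...,0]-.5905,p[...,1]-.06)<.03)&(p[...,2]<.135)&(p[...,2]>.1);print('paddle z',m.sum(),np.median(p[m],0))
o=bot.get_obs();print(o['t'],o['eef_pos'],o['contact_force'])
cv2.imwrite('pics/c9.png',cv2.convertScaleAbs(cv2.resize(load('s9')['pixels'][110:290,150:470,::-1],None,fx=2.4,fy=2.4),alpha=1.5))
E
```

```text
top cup 240 [0.5049 0.3024 0.1535]
top round 154 [ 0.4593 -0.2333  0.0821]
top square 173 [ 0.5912 -0.2675  0.0822]
paddle z 0 [nan nan nan]
scene cup 157 [0.508  0.2996 0.1528]
scene round 132 [ 0.4607 -0.2356  0.0822]
scene square 185 [ 0.5939 -0.2696  0.0826]
paddle z 221 [0.60182706 0.04949374 0.11165649]
15.3833 [0.59081886 0.06057266 0.11158889] [-3.7681722  -1.71996282 18.99737454]
  return _methods._mean(a, axis=axis, dtype=dtype,
  ret = um.true_divide(
```

View pics/c9.png

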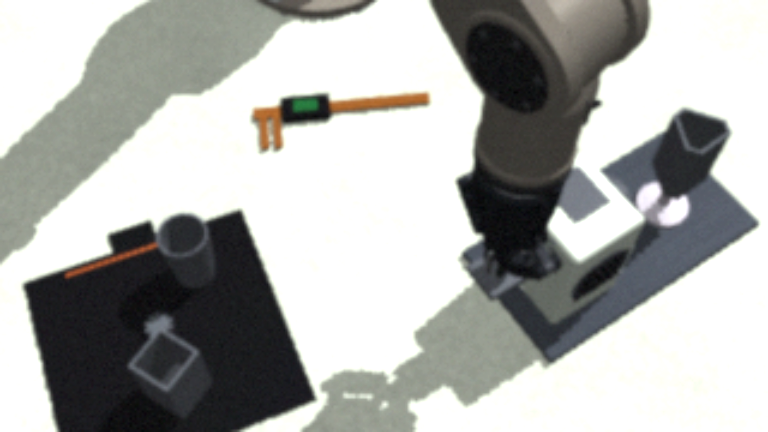

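The crop shows the tri cup upright on the perch at (695,140), the paddle held down at (500,265), and the round and square cups in place at (187,250) and (170,370). The paddle's top reads 0.1117 m, which is about 38 mm of travel. Handing in.

```bash
python3 -c "from station import bot; print(bot.hand_in())"
```

```text
the job is handed in; nothing more can be done
None
```

I handed the job in at about 15 s with the three-cornered cup upright on the perch (within about 1 mm of centre), the paddle held at its bottom stop with about 19 N, and the round and square cups where they started; the hand-in gave no verdict.

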